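# Pulse the chopper with its bayonet lid

### The arm

A 6-joint arm with a two-finger parallel gripper is mounted at the origin on the work surface. World frame = base frame: x ahead of the robot, y to its left, z up, the work surface at z = 0. Lengths are in mm, angles in rad, forces in N, time in s.
With the tool pointing down it reaches from about 300 to 750 mm from the base axis. Payload 8.5 kg.
Tool frame: the origin (TCP) lies between the finger pads; the fingertips stand 8 mm ahead of it and the grasp point (between the pads) lies 11 mm behind it; z points along the fingers, y is the line along which they close (so a half turn about z gives the same grasp; the last joint's range is limited). The gripper opens to 85 mm and grips with 20 to 120 N. Pads are 22 mm wide; open, the fingers measure 114 mm over their backs; the gripper's body (76 mm by 85 mm) begins 54 mm behind the grasp point. The pads swing forward as they close: fully open they stand 13 mm farther back than shut.
Start: joints at [-1.479, 0.381, 1.297, -0, 1.464, -0.215], TCP at [166.099, -524.301, 239.322] pointing down, gripper open.
Joint ranges: [-3.11, 3.11], [-0.89, 2.33], [0.22, 2.48], [-1.42, 4.56], [0.17, 2.85], [-2.88, 2.88]. Speed limits (rad/s): [2.39, 2.39, 3.14, 3.14, 3.14, 3.14].

### API

Orientations are given as a rotation vector (axis times angle).
In Python, from plant import arm, eyes gives the robot as it stands.
- The arm moves only by the tool arm_command, never from a script. Its argument "rows" is one flat list of numbers, 7 for each row, row after row: the shift along the tool's x, y, z in mm, then the turn, a rotation vector about the tool's x, y, z in degrees, then the opening, from 0 (shut) to 1 (fully open). In form: [tx, ty, tz, ax, ay, az, jaw, tx, ty, tz, ax, ay, az, jaw, ...]. A call has exactly 5 rows; each row shifts and turns the commanded pose from where the row before left it, along the tool's axes as they then stand; what a row does not reach is not made up. A row lasts 1/12 s, in which the tool goes at most 41.7 mm and 7.16 degrees, less where a joint would pass 70% of its speed; a pose out of reach is approached as far as the arm can. A call with a gripper value outside its range is refused whole. The fingers move at their own pace and stop on an object; "squeeze" is the grip in N (left out, the last holds). Time passes only in rows, so rows that do not move let the fingers close, or fill a call up. It gives the time, the measured TCP pose, the force, the opening and the grip force at its end, in the units of the state.
- arm.state(): the state, without advancing time (a new reading comes with each control period).
- eyes.get_image(name): name is "scene" or "side" or "wrist"; returns the picture (400x640x3 uint8, red, green, blue); there is no depth.
- eyes.camera_info(name): a dict with "K" (3x3 intrinsics, pixels), "xyz" and "attitude" of the camera in the world. Camera axes: x right, y down, z forward; pixel columns grow to the right and rows downward; lengths in mm; the calibration is good to about 2 mm. A picture is of the moment at which its call begins: read the wrist's pose just before it. camera_info takes no time and is no camera call; for the wrist camera it gives the pose at the moment of the call.
- arm.sign_off(): hands the job in; it is judged then, once.
The state is a dict: "t": time; "joint_positions": joint angles; "joint_velocities": joint speeds; "effort": joint torques, N m; "eef_pos": TCP position; "orientation": TCP orientation; "force": force on the tool from outside, world axes, zero at the start; "ft_torque": the same for the moment, N m; "gripper_width": finger opening in mm; "grip_force": force on a finger pad.
Only numpy, scipy, OpenCV 4.12 (cv2) and the standard library are available. Lean on these libraries where they do the work, as an engineer would, in place of code of your own. Each camera call takes 0.05 s, during which the arm holds its last target. There are 200 camera calls.

### The job

Pick the food chopper's bayonet lid (the one with a straight bar grip and two lugs) off the table and set it fully down in the chopper's collar, its lugs through the two slots. Then twist it clockwise, seen from above, half-way to its lock, so that the lid's bar is in line with the single long ribs on the collar: this is the pulse position, and the lid must at no time be turned on to where it clicks into the lock. Finish there while still gripping the lid and holding it against its return spring (do not let go), and leave the other things on the table where they are.

Things in the scene. Friction and masses are not known exactly. Their poses are not given: they have to be found in the camera images.
- lid: grey lid, 0.1-0.17 kg, right way up on the table. Upwards: plug 73 mm wide, 0-14 mm up, with two lugs at its foot along lid +x and -x (12 mm wide, 6 tall, out to radius 47); plate 100 mm wide, 14-20 mm up, a small rim tab over each lug; bar grip 64 long along x, 18 thick along y, 20-53 mm up. Origin centre of underside, z up. Same after a half turn.
- chopper: fixed food chopper, on either side: white motor base 152 mm wide, steel bowl 108 wide, collar on top: hole 78 mm wide, flange 6 thick, two slots 18 wide out to radius 50 along its +x and -x. Lid fully down: plate on flange, lid origin 136 mm above this origin, lugs 2 mm clear under the flange. Origin centre of underside, z up.
- collar (a point): centre of the collar's flat upper face, 150 mm above the table; axes as the chopper's. Ribs outside the collar, clockwise of each slot seen from above: a single one 20 mm long at 0.65 rad (half-way, pulse), a pair of short ones at 1.3 rad (lock).
- drive_ring (a joint): sprung ring in the collar, pushed round by the lugs, rad: 0 at rest, grows as the lid turns clockwise from above. Reads about 0.08 less than the lid's angle from the slots (free play). Lid at the single rib: about 0.57. Springs back with 0.05 N m at 0, 0.11 at half-way. The lugs meet the latch at about 0.9; past 0.95 counts as locked.
- pan_lid: small stainless pan lid with a round black knob, no bar and no lugs, 92 mm across, 35 mm tall, lying flat; origin under its centre
- salt_jar: small glass jar with a metal cap, 44 mm across, 70 mm tall; origin under its centre
- wooden_spoon: wooden spoon about 200 mm long lying flat beside the hotplate; origin under its middle, x axis along it
- tin: food tin, 74 mm across, 105 mm tall; origin under its centre
- mug: white mug, 80 mm across, 90 mm tall; origin under its centre
- jar: amber glass jar, 68 mm across, 110 mm tall; origin under its centre
- mixing_bowl: white plastic bowl, 140 mm across, 60 mm tall; origin under its centre

How it is judged:
By the outcome, as a careful person would: the job done as asked, in the order asked, and still so for the second after the job is handed in, while the arm keeps its last pose, push and grip.
It also fails if it takes over 42 s, if anything falls off the work surface, if the arm or the gripper's body presses on something with over 40 N, if the wrist force passes 120 N, or if a joint passes its speed limit or range.

## Working session

There is one attempt and no reset: what is moved stays moved. The work goes in short steps, Python scripts to look and compute and a tool call to move; the robot and the scene stay as the last step left them, time stands still between calls to the robot, and variables do not carry over. Pictures are saved under pics/ and viewed, at most 10 in all, crops included, and the job is handed in when it is done.

Besides the shell and the picture viewer there is one more tool, called after "Emit:" by a JSON object that holds its "method" and its "body". arm_command: Moves the arm, as the interface text tells. Its arguments: {"type":"object","properties":{"rows":{"type":"array"},"squeeze":{"type":"number"}},"required":["rows"]}

```bash
mkdir -p pics; ls; python3 - <<'E'
from plant import arm, eyes
import cv2
print(arm.state())
for n in("scene","side","wrist"):
    print(n,eyes.camera_info(n))
for n in("scene","side"):
    cv2.imwrite(f"pics/{n}0.png",eyes.get_image(n)[:,:,::-1])
E
```

```text
pics
{'t': 0.0, 'joint_positions': array([-1.47930080e+00,  3.81186041e-01,  1.29827729e+00,  5.82382010e-06,
        1.46361238e+00, -2.15292548e-01]), 'joint_velocities': array([ 1.02845547e-03, -8.90671887e-05,  1.69110619e-03,  1.10370693e-03,
        1.98483575e-04, -7.24406662e-04]), 'effort': array([ 1.59162038e-03, -4.48457623e+01, -2.31277478e+01, -9.15543251e-05,
        4.75447567e-03,  2.42672357e-06]), 'eef_pos': array([ 166.07480165, -524.02089991,  238.71154833]), 'orientation': array([-3.10324231e+00, -4.79786878e-01, -1.53111461e-04]), 'force': array([-0.97536464, -0.61458355, -0.57457894]), 'ft_torque': array([-0.00465264,  0.01892952,  0.03434846]), 'grip_force': 0.0, 'gripper_width': 85.35769712827397}
scene {'K': array([[429.10956137,   0.        , 314.23197354],
       [  0.        , 429.10956137, 202.22251116],
       [  0.        ,   0.        ,   1.        ]]), 'xyz': array([1260.96747295, -203.18111008, 1298.84772246]), 'attitude': array([-2.19297278, -1.54757104,  0.40749135])}
side {'K': array([[408.57063915,   0.        , 311.17348968],
       [  0.        , 408.57063915, 199.85238174],
       [  0.        ,   0.        ,   1.        ]]), 'xyz': array([  56.9194513 ,  555.84148585, 1066.05416692]), 'attitude': array([-1.14660632,  2.48195498, -0.88069803])}
wrist {'K': array([[313.80503661,   0.        , 322.18686346],
       [  0.        , 313.80503661, 199.04999628],
       [  0.        ,   0.        ,   1.        ]]), 'xyz': array([ 240.17512508, -499.90102101,  374.08592634]), 'attitude': array([ 2.3245461 , -1.70008938, -0.26840109])}
```

View pics/scene0.png

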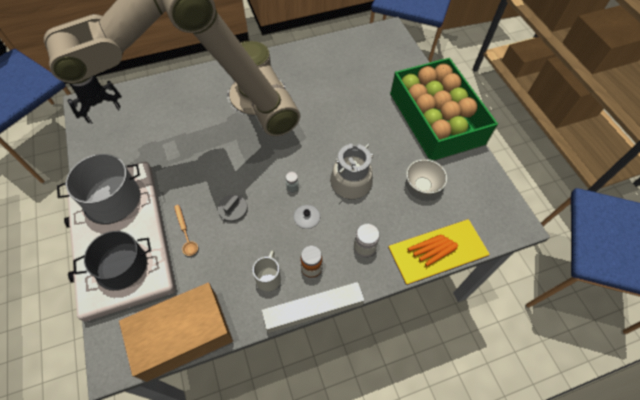

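View pics/side0.png

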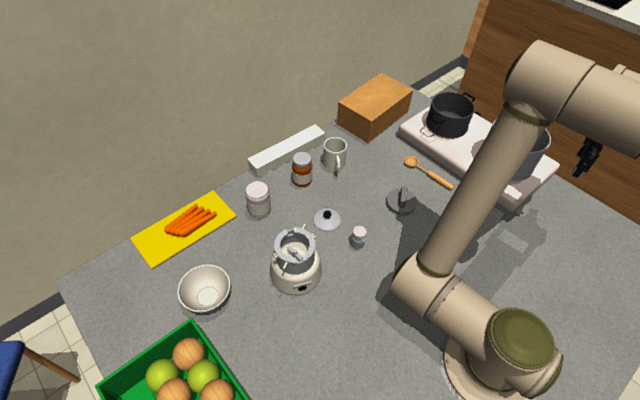

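Scene view: the lid is at (233,208), with the collar at about (354,158) and the salt jar at (292,180). In the side view the lid is at (401,201) and the collar at about (295,247).

```bash
cat > h.py <<'E'
import numpy as np, cv2
from scipy.spatial.transform import Rotation as R
from plant import arm, eyes
def ray(info,uv):
    d=R.from_rotvec(info["attitude"]).as_matrix()@np.linalg.inv(info["K"])@np.array([uv[0],uv[1],1.])
    return np.array(info["xyz"]),d
def onz(info,uv,z):
    o,d=ray(info,uv); return (o+d*(z-o[2])/d[2])[:2]
def proj(info,p):
    q=(np.atleast_2d(p)-info["xyz"])@R.from_rotvec(info["attitude"]).as_matrix()
    q=q@np.array(info["K"]).T
    return q[:,:2]/q[:,2:]
def crop(img,x0,y0,w,h,s,name):
    cv2.imwrite(name,cv2.resize(img[y0:y0+h,x0:x0+w,::-1],None,fx=s,fy=s,interpolation=cv2.INTER_CUBIC))
E
python3 - <<'E'
from h import *
sc=eyes.camera_info("scene");sd=eyes.camera_info("side")
print("lid",onz(sc,(233,209),17),onz(sd,(401,202),17))
print("bar dir",onz(sc,(226,213),53),onz(sc,(240,199),53))
print("collar",onz(sc,(354,158),150),onz(sd,(295,247),150))
print("salt",onz(sc,(292,177),70),onz(sd,(359,231),70),"pan",onz(sc,(307,217),5),onz(sd,(327,219),5))
print("spoon",onz(sc,(186,230),5))
a=cv2.imread("pics/scene0.png")[:,:,::-1];b=cv2.imread("pics/side0.png")[:,:,::-1]
A=np.hstack([cv2.resize(a[130:205,310:400],(450,375),interpolation=2),np.zeros((375,0,3),np.uint8)])
A=cv2.resize(a[130:210,315:395],(400,400),interpolation=2)
B=cv2.resize(b[215:295,255:335],(400,400),interpolation=2)
cv2.imwrite("pics/col.png",np.hstack([A,B])[:,:,::-1])
E
```

```text
lid [ 502.46039153 -220.63413449] [ 492.45151178 -221.72712417]
bar dir [ 530.7288409  -245.60523785] [ 494.24938223 -188.50087934]
collar [527.49129874 202.58486043] [516.24081964 205.21647857]
salt [479.48955765   0.82120818] [477.34137094  -4.61203315] pan [609.85065524   9.05607078] [604.42285515   4.49677835]
spoon [ 521.04599584 -388.82740542]
```

View pics/col.png

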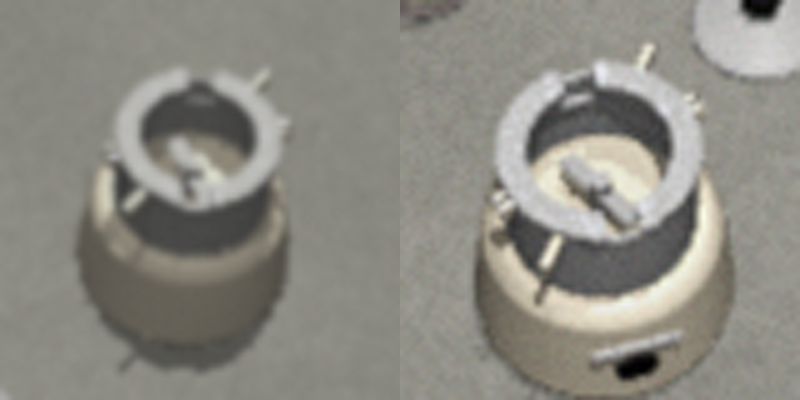

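The collar crops show one slot at scene (355,147) and the other at about (356,171). A single rib lies clockwise of each slot, and paired ribs lie beyond those. Next I'll plan a hover near the lid where the wrist camera can see it.

```bash
cat >> h.py <<'E'
def Rdown(deg):  # tool pointing down with tool x at world angle deg
    t=np.radians(deg); x=np.array([np.cos(t),np.sin(t),0]); z=np.array([0,0,-1.]); return np.stack([x,np.cross(z,x),z],1)
def tool():
    s=arm.state(); M=R.from_rotvec(s["orientation"]).as_matrix(); return s,s["eef_pos"],M
def plan(p,M,tp,ang,n):
    """n equal rows; rotation about tool z, straight line; shift applied in the axes at row start"""
    T=Rdown(ang) if np.isscalar(ang) else ang
    rv=(R.from_matrix(M).inv()*R.from_matrix(T)).as_rotvec(); 
    step=R.from_rotvec(rv/n).as_matrix(); C=M.copy(); d=(np.array(tp)-p)/n
    for i in range(n):
        print(np.round(C.T@d,1),np.round(np.degrees(rv/n),2)); C=C@step
    return T
E
python3 - <<'E'
from h import *
s,p,M=tool(); w=eyes.camera_info("wrist"); 
co=M.T@(np.array(w["xyz"])-p); CR=M.T@R.from_rotvec(w["attitude"]).as_matrix()
print(M.round(3)); print("cam in tool",co.round(1)); print(CR.round(3))
np.savez("cam.npz",co=co,CR=CR)
sc=eyes.camera_info("scene")
a,b=onz(sc,(355.4,147),150),onz(sc,(356,171),150); print("slots",a,b,np.degrees(np.arctan2(*(b-a)[::-1])))
L=np.array([497,-221,20.]); ang=122
for back in(0,60):
    T=Rdown(ang); tp=np.array([497,-221,200])-T[:,0]*back
    w2=dict(K=w["K"],xyz=tp+T@co,attitude=R.from_matrix(T@CR).as_rotvec()); print(back,tp.round(),proj(w2,L))
T=Rdown(ang); tp=np.array([497,-221,220])-T[:,0]*40
plan(p,M,tp,ang,20)
E
```

```text
[[ 0.953  0.302 -0.   ]
 [ 0.302 -0.953  0.001]
 [ 0.    -0.001 -1.   ]]
cam in tool [  78.    -0.8 -135.4]
[[ 0.001 -0.952 -0.306]
 [ 1.     0.001 -0.   ]
 [ 0.    -0.306  0.952]]
slots [487.3971805  224.06146562] [577.21472634 189.16593236] -21.23193357196036
0 [ 497. -221.  200.] [[323.03741117 177.50450648]]
60 [ 529. -272.  200.] [[323.13559882 117.58018572]]
[20.8 -7.5  1. ] [-0.   -0.   -5.22]
[21.4 -5.6  1. ] [-0.   -0.   -5.22]
[21.9 -3.6  1. ] [-0.   -0.   -5.22]
[22.1 -1.6  0.9] [-0.   -0.   -5.22]
[22.2  0.4  0.9] [-0.   -0.   -5.22]
[22.   2.4  0.9] [-0.   -0.   -5.22]
[21.7  4.4  0.9] [-0.   -0.   -5.22]
[21.2  6.4  0.9] [-0.   -0.   -5.22]
[20.6  8.3  0.9] [-0.   -0.   -5.22]
[19.7 10.1  0.9] [-0.   -0.   -5.22]
[18.7 11.9  0.9] [-0.   -0.   -5.22]
[17.6 13.5  0.9] [-0.   -0.   -5.22]
[16.2 15.1  0.9] [-0.   -0.   -5.22]
[14.8 16.5  0.9] [-0.   -0.   -5.22]
[13.2 17.8  0.9] [-0.   -0.   -5.22]
[11.6 18.9  0.9] [-0.   -0.   -5.22]
[ 9.8 19.9  0.9] [-0.   -0.   -5.22]
[ 8.  20.7  0.9] [-0.   -0.   -5.22]
[ 6.  21.3  0.9] [-0.   -0.   -5.22]
[ 4.1 21.8  0.9] [-0.   -0.   -5.22]
```

Emit:
{"method": "arm_command", "body": {"rows": [20.8, -7.5, 1, 0, 0, -5.2, 1, 21.4, -5.6, 1, 0, 0, -5.2, 1, 21.9, -3.6, 1, 0, 0, -5.2, 1, 22.1, -1.6, 1, 0, 0, -5.2, 1, 22.2, 0.4, 1, 0, 0, -5.2, 1]}}

```text
t: 0.52
eef_pos: [254.8, -456.2, 234.0]
orientation: [-2.914, -1.172, -0.0]
force: [-0.2, -1.5, -0.7]
gripper_width: 85.5
grip_force: 0.0
```

Emit:
{"method": "arm_command", "body": {"rows": [22, 2.4, 1, 0, 0, -5.2, 1, 21.7, 4.4, 1, 0, 0, -5.2, 1, 21.2, 6.4, 1, 0, 0, -5.2, 1, 20.6, 8.3, 1, 0, 0, -5.2, 1, 19.7, 10.1, 1, 0, 0, -5.2, 1]}}

```text
t: 0.93
eef_pos: [343.0, -389.1, 229.0]
orientation: [-2.575, -1.798, -0.0]
force: [0.5, -0.0, -0.8]
gripper_width: 85.3
grip_force: 0.0
```

Emit:
{"method": "arm_command", "body": {"rows": [18.7, 11.9, 1, 0, 0, -5.2, 1, 17.6, 13.5, 1, 0, 0, -5.2, 1, 16.2, 15.1, 1, 0, 0, -5.2, 1, 14.8, 16.5, 1, 0, 0, -5.2, 1, 13.2, 17.8, 1, 0, 0, -5.2, 1]}}

```text
t: 1.35
eef_pos: [431.4, -322.3, 223.9]
orientation: [-2.105, -2.331, -0.0]
force: [-0.1, 0.3, -0.2]
gripper_width: 85.5
grip_force: 0.0
```

Emit:
{"method": "arm_command", "body": {"rows": [11.6, 18.9, 1, 0, 0, -5.2, 1, 9.8, 19.9, 1, 0, 0, -5.2, 1, 8, 20.7, 1, 0, 0, -5.2, 1, 6, 21.3, 1, 0, 0, -5.2, 1, 4, 21.8, 1, 0, 0, -5.2, 1]}}

```text
t: 1.77
eef_pos: [519.9, -255.6, 218.9]
orientation: [-1.527, -2.745, -0.0]
force: [0.2, 0.4, 0.2]
gripper_width: 85.5
grip_force: 0.0
```

```bash
python3 - <<'E'
from h import *
s,p,M=tool(); w=eyes.camera_info("wrist"); print(s["t"],p,np.degrees(np.arctan2(M[1,0],M[0,0])),s["joint_positions"].round(2))
im=eyes.get_image("wrist"); cv2.imwrite("pics/w1.png",im[:,:,::-1]); np.savez("w1.npz",**w)
E
```

```text
1.7667 [ 519.93106985 -255.6224317   218.92016911] 121.83646559998311 [-0.66  0.45  1.25 -0.    1.45 -1.22]
```

View pics/w1.png

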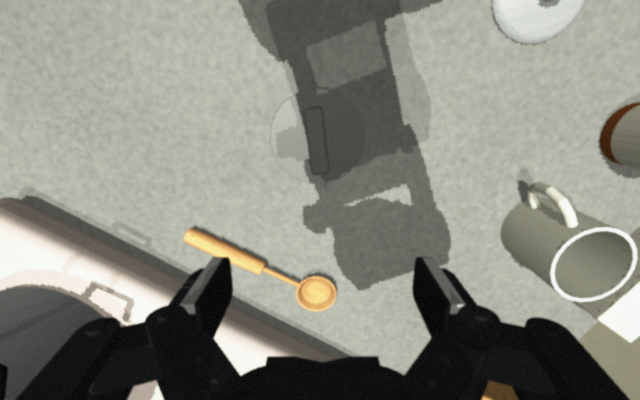

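The lid is in view, with its plate centred near (317,136) and the bar running from (314,107) to (321,173).

```bash
python3 - <<'E'
from h import *
w=dict(np.load("w1.npz")); s,p,M=tool()
print("plate",onz(w,(317.5,136),18))
a,b=onz(w,(314,107.5),53),onz(w,(321,173),53); print("bar",(a+b)/2,np.linalg.norm(a-b),np.degrees(np.arctan2(*(a-b)[::-1])))
# refine: edges crop
im=cv2.imread("pics/w1.png"); cv2.imwrite("pics/w1c.png",cv2.resize(im[75:200,250:390],None,fx=5,fy=4.8,interpolation=2)) 
c=im[75:200,250:390]; c=cv2.convertScaleAbs(c,alpha=1.6,beta=20); cv2.imwrite("pics/w1c.png",cv2.resize(c,None,fx=4,fy=4,interpolation=2))
E
```

```text
plate [ 493.72035078 -223.06559481]
bar [ 494.763554   -223.62686823] 62.11185027383819 127.78145972335084
```

View pics/w1c.png

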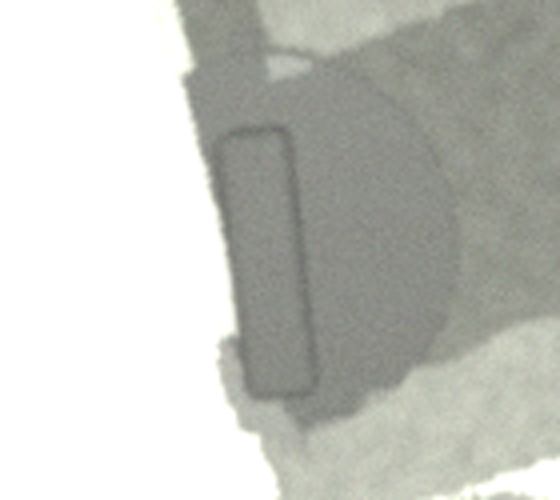

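Emit:
{"method": "arm_command", "body": {"rows": [8.2, -0.8, 28, 0, 0, -1.2, 1, 8.2, -0.9, 30, 0, 0, -1.2, 1, 8.1, -1.1, 30, 0, 0, -1.2, 1, 8.1, -1.3, 30, 0, 0, -1.2, 1, 8, -1.4, 28, 0, 0, -1.2, 1]}}

```text
t: 2.23
eef_pos: [491.3, -225.4, 71.7]
orientation: [-1.386, -2.818, -0.0]
force: [1.1, 0.0, -0.7]
gripper_width: 85.3
grip_force: 0.0
```

```bash
python3 - <<'E'
from h import *
s,p,M=tool(); print(p,np.degrees(np.arctan2(M[1,0],M[0,0])),M.T@(np.array([494.5,-223.5,32])-p))
E
```

```text
[ 491.2935794  -225.3615723    71.69779015] 127.61589055200197 [-0.51340588  3.68406394 39.69666503]
```

Emit:
{"method": "arm_command", "body": {"rows": [-0.3, 2, 14, 0, 0, -0.2, 1, -0.2, 1.7, 12, 0, 0, 0, 1, 0, 0, 8, 0, 0, 0, 1, 0, 0, 5.5, 0, 0, 0, 1, 0, 0, 0, 0, 0, 0, 1], "squeeze": 60}}

```text
t: 2.65
eef_pos: [494.9, -224.0, 33.0]
orientation: [-1.382, -2.819, -0.0]
force: [0.1, -0.1, -0.0]
gripper_width: 85.4
grip_force: 0.0
```

Emit:
{"method": "arm_command", "body": {"rows": [0, 0, 0, 0, 0, 0, 0.1, 0, 0, 0, 0, 0, 0, 0.1, 0, 0, 0, 0, 0, 0, 0.1, 0, 0, 0, 0, 0, 0, 0, 0, 0, 0, 0, 0, 0, 0]}}

```text
t: 3.07
eef_pos: [495.4, -224.2, 34.2]
orientation: [1.382, 2.82, -0.0]
force: [-0.4, 0.3, -0.1]
gripper_width: 26.0
grip_force: 0.0
```

Emit:
{"method": "arm_command", "body": {"rows": [0, 0, 0, 0, 0, 0, 0, 0, 0, 0, 0, 0, 0, 0, 0, 0, 0, 0, 0, 0, 0, 0, 0, 0, 0, 0, 0, 0, 0, 0, 0, 0, 0, 0, 0]}}

```text
t: 3.48
eef_pos: [495.5, -224.3, 34.3]
orientation: [1.382, 2.82, -0.0]
force: [-0.5, -0.4, 6.1]
gripper_width: 16.8
grip_force: 60.0
```

Emit:
{"method": "arm_command", "body": {"rows": [0, 0, -15, 0, 0, 0, 0, 0, 0, -35, 0, 0, 0, 0, 0, 0, -40, 0, 0, 0, 0, 0, 0, -40, 0, 0, 0, 0, 0, 0, -40, 0, 0, 0, 0]}}

```text
t: 3.9
eef_pos: [494.8, -223.7, 205.3]
orientation: [-1.382, -2.82, -0.0]
force: [1.7, -0.8, -2.2]
gripper_width: 17.3
grip_force: 58.9
```

```bash
python3 - <<'E'
from h import *
s,p,M=tool(); print(p,s["force"],s["gripper_width"])
p=p.copy(); 
plan(p,M,[622,168,240],159,15)
E
```

```text
[ 494.75229205 -223.67612903  205.27003722] [ 1.65976173 -0.7598531  -2.18734128] 17.26694769535905
[15.4 22.7 -2.3] [ 0.   -0.01 -2.08]
[14.6 23.2 -2.3] [ 0.   -0.01 -2.08]
[13.8 23.8 -2.3] [ 0.   -0.01 -2.08]
[12.9 24.2 -2.3] [ 0.   -0.01 -2.08]
[12.  24.7 -2.3] [ 0.   -0.01 -2.08]
[11.1 25.1 -2.3] [ 0.   -0.01 -2.08]
[10.2 25.5 -2.3] [ 0.   -0.01 -2.08]
[ 9.2 25.9 -2.3] [ 0.   -0.01 -2.08]
[ 8.3 26.2 -2.3] [ 0.   -0.01 -2.08]
[ 7.3 26.5 -2.3] [ 0.   -0.01 -2.08]
[ 6.4 26.7 -2.3] [ 0.   -0.01 -2.08]
[ 5.4 26.9 -2.3] [ 0.   -0.01 -2.08]
[ 4.4 27.1 -2.3] [ 0.   -0.01 -2.08]
[ 3.4 27.2 -2.3] [ 0.   -0.01 -2.08]
[ 2.4 27.3 -2.3] [ 0.   -0.01 -2.08]
```

Emit:
{"method": "arm_command", "body": {"rows": [15.4, 22.7, -3, 0, 0, -2.1, 0, 14.6, 23.2, -3, 0, 0, -2.1, 0, 13.8, 23.8, -3, 0, 0, -2.1, 0, 12.9, 24.2, -3, 0, 0, -2.1, 0, 12, 24.7, -3, 0, 0, -2.1, 0]}}

```text
t: 4.32
eef_pos: [537.5, -92.2, 218.5]
orientation: [-1.116, -2.935, -0.0]
force: [0.8, 0.1, -1.5]
gripper_width: 17.2
grip_force: 59.0
```

Emit:
{"method": "arm_command", "body": {"rows": [11.1, 25.1, -3, 0, 0, -2.1, 0, 10.2, 25.5, -3, 0, 0, -2.1, 0, 9.2, 25.9, -3, 0, 0, -2.1, 0, 8.3, 26.2, -3, 0, 0, -2.1, 0, 7.3, 26.5, -3, 0, 0, -2.1, 0]}}

```text
t: 4.73
eef_pos: [579.7, 38.7, 233.4]
orientation: [-0.842, -3.025, 0.0]
force: [1.2, -0.0, -2.0]
gripper_width: 16.6
grip_force: 59.1
```

Emit:
{"method": "arm_command", "body": {"rows": [6.4, 26.7, -2, 0, 0, -2.1, 0, 5.4, 26.9, -2, 0, 0, -2.1, 0, 4.4, 27, -2, 0, 0, -2.1, 0, 3.4, 22, -2, 0, 0, -2, 0, 2.4, 15, -2, 0, 0, -2, 0]}}

```text
t: 5.15
eef_pos: [614.7, 153.9, 242.9]
orientation: [-0.565, -3.089, -0.0]
force: [0.6, -0.3, -1.4]
gripper_width: 17.1
grip_force: 59.1
```

Emit:
{"method": "arm_command", "body": {"rows": [1, 10, 0, 0, 0, 0, 0, 1, 5, 0, 0, 0, 0, 0, 0, 2, 0, 0, 0, 0, 0, 0, 0, 0, 0, 0, 0, 0, 0, 0, 0, 0, 0, 0, 0]}}

```text
t: 5.57
eef_pos: [618.8, 167.4, 243.7]
orientation: [-0.572, -3.089, 0.001]
force: [-0.2, 0.3, -1.4]
gripper_width: 16.9
grip_force: 59.0
```

```bash
python3 - <<'E'
from h import *
s,p,M=tool(); w=eyes.camera_info("wrist"); print(s["t"],p,M.round(3),np.degrees(np.arctan2(M[1,0],M[0,0])),s["joint_positions"].round(2))
im=eyes.get_image("wrist"); cv2.imwrite("pics/w2.png",im[:,:,::-1]); np.savez("w2.npz",**w)
E
```

```text
5.5667 [618.77132223 167.42937616 243.68146085] [[-0.934  0.358 -0.   ]
 [ 0.358  0.934 -0.   ]
 [ 0.    -0.    -1.   ]] 159.00187198434543 [ 0.08  0.54  1.01 -0.    1.59 -1.12]
```

View pics/w2.png

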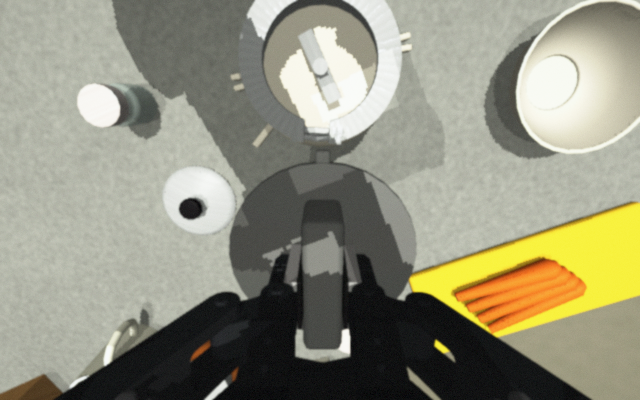

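The wrist view has the collar hole near (320,62), cut off at the top, and the near slot at (317,133). The lid is held straight, with its tab at (322,156). I'll raise the arm to bring the whole collar into view.

Emit:
{"method": "arm_command", "body": {"rows": [2, 0, -20, 0, 0, 0, 0, 3, 0, -30, 0, 0, 0, 0, 3, 0, -20, 0, 0, 0, 0, 2, 0, -10, 0, 0, 0, 0, 0, 0, 0, 0, 0, 0, 0]}}

```text
t: 6.03
eef_pos: [609.7, 171.5, 326.3]
orientation: [0.571, 3.085, 0.002]
force: [-0.1, -0.4, -1.7]
gripper_width: 16.7
grip_force: 59.0
```

```bash
python3 - <<'E'
from h import *
w=dict(np.load("w2.npz")); s,p,M=tool()
p2=np.array([618.77,167.43,243.68])
for uv in((323,201),(326,348)):
    q=onz(w,uv,p2[2]+18.7); print("bar end, tool xy",(M.T@(np.r_[q,p2[2]]-p2))[:2])
w=eyes.camera_info("wrist"); im=eyes.get_image("wrist"); np.savez("w3.npz",**w); cv2.imwrite("pics/w3.png",im[:,:,::-1])
print(p,proj(w,[[522,204,150]])); crop(im,200,0,240,180,3.3,"pics/w3c.png")
E
```

```text
bar end, tool xy [41.06268574  0.7758787 ]
bar end, tool xy [-30.258694     2.22419883]
[609.65416443 171.47652296 326.25440249] [[320.21176223  81.3196582 ]]
```

View pics/w3c.png

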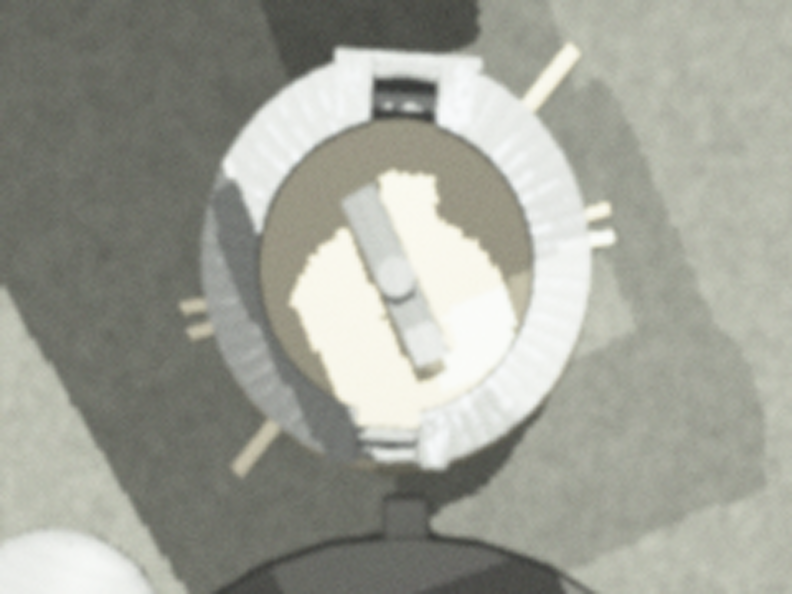

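The crop shows the hole spanning x 261–533 and the outer flange 203–592. The far slot spans x 373–437 at y≈100 and the near slot about 357–420 at y≈440. The single ribs are at (575,47)–(530,105) and (238,473)–(277,425).

```bash
cat > m.py <<'E'
from h import *
w=dict(np.load("w3.npz"))
g=lambda x,y,z=150:onz(w,(x/3.3+200-0.35,y/3.3-0.35),z)
def show(n,a,b):
    d=b-a; print(n,"mid",((a+b)/2).round(1),"len",np.linalg.norm(d).round(1),"ang",np.degrees(np.arctan2(d[1],d[0])).round(1)%180)
print("cam",w["xyz"])
show("hole",g(261,262),g(533,262)); show("outer",g(203,262),g(592,262))
show("farslot w",g(373,100),g(437,100)); show("nearslot w",g(357,440),g(420,440))
show("slot axis",g(405,100),g(388.5,440))
show("slot ends",g(405,79),g(388.5,460))
for z in(150,140):
  show("rib out",g(575,47,z),g(238,473,z)); show("rib in",g(530,105,z),g(277,425,z)); show("pair",g(602,224,z),g(196,318,z))
# lid in w2
w2=dict(np.load("w2.npz")); p2=np.array([618.77,167.43,243.68]); M=Rdown(159)
t=lambda u,v,dz:(M.T@(np.r_[onz(w2,(u,v),p2[2]+dz),p2[2]]-p2))[:2].round(1)
print("bar end top",t(323,222,18.7),"foot",t(323,200,-14.3),"plate L/R",t(230,240,-14.3),t(416,240,-14.3),"plate far",t(322,163,-14.3))
E
python3 m.py
python3 - <<'E'
from h import *
im=cv2.imread("pics/w2.png"); c=cv2.convertScaleAbs(im[140:360,220:430],alpha=1.7,beta=25)
cv2.imwrite("pics/w2c.png",cv2.resize(c,None,fx=2.7,fy=2.7,interpolation=2))
E
```

```text
cam [534.98914712 200.13861257 461.30858734]
hole mid [520.1 204.5] len 76.5 ang 69.1
outer mid [520.1 204.6] len 109.4 ang 69.1
farslot w mid [482.8 221.1] len 17.2 ang 69.1
nearslot w mid [565.1 184.5] len 18.6 ang 69.1
slot axis mid [524.  202.8] len 90.1 ang 156.0
slot ends mid [524.4 202.6] len 101.0 ang 156.3
rib out mid [522.6 203.4] len 147.1 ang 118.9
rib in mid [522.6 203.8] len 110.6 ang 118.9
pair mid [522.4 203.4] len 117.2 ang 81.3
rib out mid [522.2 203.5] len 151.8 ang 118.9
rib in mid [522.3 203.9] len 114.1 ang 118.9
pair mid [522.  203.5] len 120.9 ang 81.3
bar end top [32.2  0.8] foot [30.8  0.9] plate L/R [  8.7 -47.7] [ 8.8 49.5] plate far [49.5  0.3]
```

View pics/w2c.png

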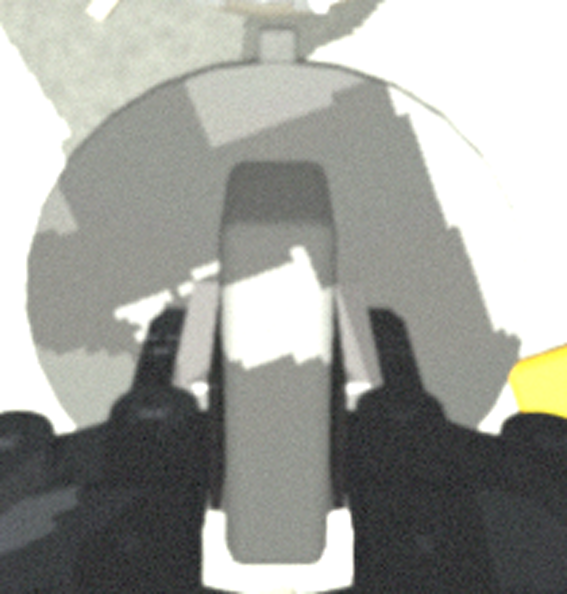

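The lid sits centred and straight in the grip. The slot axis is 156.1°, and both rib angles agree with that. The collar centre is (522.4, 203.6), so I'll aim the TCP at (522.2, 203.1) and stop above the collar first.

```bash
python3 - <<'E'
from h import *
s,p,M=tool()
plan(p,M,[522.2,203.1,225],156.1,5)
E
```

```text
[18.6 -0.3 19.8] [0.01 0.01 0.59]
[18.6 -0.5 19.8] [0.01 0.01 0.59]
[18.6 -0.7 19.8] [0.01 0.01 0.59]
[18.6 -0.9 19.8] [0.01 0.01 0.59]
[18.5 -1.1 19.8] [0.01 0.01 0.59]
```

Emit:
{"method": "arm_command", "body": {"rows": [18.6, -0.3, 20, 0, 0, 0.6, 0, 18.6, -0.5, 20, 0, 0, 0.6, 0, 18.6, -0.7, 20, 0, 0, 0.6, 0, 18.6, -0.9, 20, 0, 0, 0.6, 0, 18.5, -1.1, 20, 0, 0, 0.5, 0]}}

```text
t: 6.5
eef_pos: [520.3, 203.4, 221.0]
orientation: [-0.649, -3.07, 0.002]
force: [1.1, 0.3, -1.6]
gripper_width: 16.9
grip_force: 59.1
```

Emit:
{"method": "arm_command", "body": {"rows": [0, 0, 8, 0, 0, 0, 0, 0, 0, 6, 0, 0, 0, 0, 0, 0, 4, 0, 0, 0, 0, 0, 0, 2, 0, 0, 0, 0, 0, 0, 0, 0, 0, 0, 0]}}

```text
t: 6.92
eef_pos: [522.7, 203.2, 203.5]
orientation: [-0.649, -3.074, 0.0]
force: [0.6, 0.1, -0.9]
gripper_width: 16.8
grip_force: 59.0
```

```bash
python3 - <<'E'
from h import *
s,p,M=tool(); a=np.degrees(np.arctan2(M[1,0],M[0,0])); print(p,a,M[:,2].round(4),s["force"],s["ft_torque"])
print("todo",(M.T@(np.array([522.2,203.1,170.3])-p)).round(2),"az",a-156.1)
w=eyes.camera_info("wrist"); im=eyes.get_image("wrist"); np.savez("w4.npz",**w)
cv2.imwrite("pics/w4.png",im[60:360,150:500,::-1].copy() if 0 else cv2.resize(im[100:360,180:470,::-1],None,fx=2.2,fy=2.2,interpolation=2))
E
```

```text
[522.74630865 203.23303091 203.4783764 ] 156.14699105185625 [-1.e-04 -1.e-04 -1.e+00] [ 0.63841574  0.11547082 -0.91657831] [-0.01143279  0.01093487  0.01802699]
todo [ 0.44 -0.34 33.18] az 0.04699105185625285
```

View pics/w4.png

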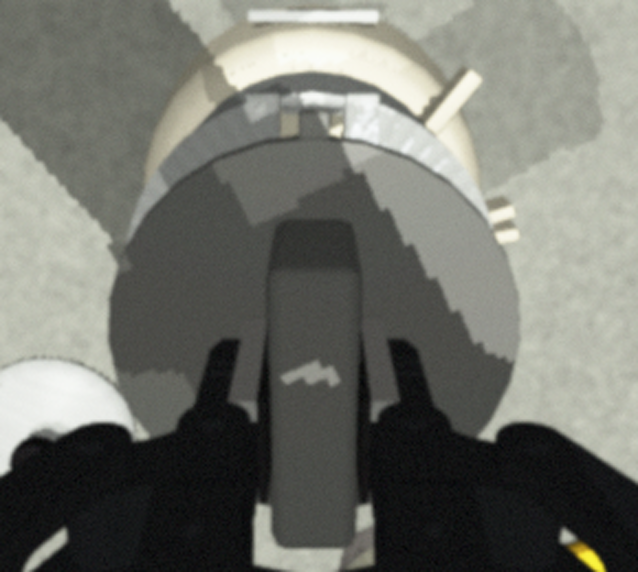

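The tab (x≈315) is centred between the slot walls (280–347). I'll lower it gradually and watch the force.

Emit:
{"method": "arm_command", "body": {"rows": [0.4, -0.3, 6, 0, 0, 0, 0, 0, 0, 5, 0, 0, 0, 0, 0, 0, 4, 0, 0, 0, 0, 0, 0, 3, 0, 0, 0, 0, 0, 0, 2, 0, 0, 0, 0]}}

```text
t: 7.38
eef_pos: [521.5, 203.4, 183.3]
orientation: [-0.648, -3.073, 0.0]
force: [0.2, 0.3, -1.3]
gripper_width: 17.0
grip_force: 59.0
```

Emit:
{"method": "arm_command", "body": {"rows": [0, 0, 1.5, 0, 0, 0, 0, 0, 0, 1.5, 0, 0, 0, 0, 0, 0, 1.5, 0, 0, 0, 0, 0, 0, 1, 0, 0, 0, 0, 0, 0, 0, 0, 0, 0, 0]}}

```text
t: 7.8
eef_pos: [521.6, 203.5, 178.2]
orientation: [-0.648, -3.074, 0.0]
force: [-1.3, 0.8, -1.4]
gripper_width: 16.8
grip_force: 59.0
```

Emit:
{"method": "arm_command", "body": {"rows": [0, 0, 1.5, 0, 0, 0, 0, 0, 0, 1.5, 0, 0, 0, 0, 0, 0, 1.5, 0, 0, 0, 0, 0, 0, 1, 0, 0, 0, 0, 0, 0, 0, 0, 0, 0, 0]}}

```text
t: 8.22
eef_pos: [521.5, 203.4, 172.6]
orientation: [-0.648, -3.074, 0.0]
force: [0.2, -0.1, -1.2]
gripper_width: 17.3
grip_force: 59.0
```

Emit:
{"method": "arm_command", "body": {"rows": [0, 0, 0.8, 0, 0, 0, 0, 0, 0, 0.8, 0, 0, 0, 0, 0, 0, 0.6, 0, 0, 0, 0, 0, 0, 0, 0, 0, 0, 0, 0, 0, 0, 0, 0, 0, 0]}}

```text
t: 8.63
eef_pos: [521.6, 203.5, 170.6]
orientation: [0.648, 3.074, 0.0]
force: [0.0, -0.3, -0.9]
gripper_width: 16.7
grip_force: 59.0
```

Emit:
{"method": "arm_command", "body": {"rows": [0, 0, 0.6, 0, 0, 0, 0, 0, 0, 0.6, 0, 0, 0, 0, 0, 0, 0.4, 0, 0, 0, 0, 0, 0, 0, 0, 0, 0, 0, 0, 0, 0, 0, 0, 0, 0]}}

```text
t: 9.05
eef_pos: [521.7, 203.5, 170.3]
orientation: [0.648, 3.073, 0.001]
force: [-2.8, -0.5, 7.1]
gripper_width: 16.6
grip_force: 60.4
```

The lid is seated: TCP z is 170.3, as predicted, with about 8 N of contact. Now the clockwise twist of 37.2°.

Emit:
{"method": "arm_command", "body": {"rows": [0, 0, 0, 0, 0, 2, 0, 0, 0, 0, 0, 0, 3, 0, 0, 0, 0, 0, 0, 3, 0, 0, 0, 0, 0, 0, 3, 0, 0, 0, 0, 0, 0, 2, 0], "squeeze": 80}}

```text
t: 9.47
eef_pos: [522.1, 203.4, 170.3]
orientation: [0.995, 2.978, 0.001]
force: [-1.2, -1.0, 6.5]
gripper_width: 16.7
grip_force: 78.8
```

```bash
cat > st.py <<'E'
from h import *
s,p,M=tool(); print(s["t"],p.round(1),np.degrees(np.arctan2(M[1,0],M[0,0])).round(2),M[:,2].round(3),s["force"].round(1),s["ft_torque"].round(3),s["gripper_width"])
E
python3 st.py
```

```text
9.4667 [522.1 203.4 170.3] 143.06 [ 0.002 -0.    -1.   ] [-1.2 -1.   6.5] [-0.222  0.316  0.253] 16.739512889821324
```

Emit:
{"method": "arm_command", "body": {"rows": [0, 0, 0, 0, 0, 3, 0, 0, 0, 0, 0, 0, 5, 0, 0, 0, 0, 0, 0, 5, 0, 0, 0, 0, 0, 0, 4, 0, 0, 0, 0, 0, 0, 3, 0]}}

```text
t: 9.88
eef_pos: [522.2, 203.5, 170.3]
orientation: [1.498, 2.759, 0.002]
force: [0.4, -0.6, 6.8]
gripper_width: 16.6
grip_force: 78.8
```

Emit:
{"method": "arm_command", "body": {"rows": [0, 0, 0, 0, 0, 2, 0, 0, 0, 0, 0, 0, 1.5, 0, 0, 0, 0, 0, 0, 0.5, 0, 0, 0, 0, 0, 0, 0, 0, 0, 0, 0, 0, 0, 0, 0]}}

```text
t: 10.3
eef_pos: [522.3, 203.5, 170.3]
orientation: [1.589, 2.708, 0.003]
force: [0.1, -0.6, 7.4]
gripper_width: 16.7
grip_force: 78.8
```

```bash
python3 st.py; python3 - <<'E'
from h import *
w=eyes.camera_info("wrist"); im=eyes.get_image("wrist"); np.savez("w5.npz",**w); crop(im,150,50,350,300,2,"pics/w5.png")
E
```

```text
10.3 [522.3 203.5 170.3] 119.19 [ 0.003  0.    -1.   ] [ 0.1 -0.6  7.4] [-0.189  0.239  0.074] 16.749396669980186
```

View pics/w5.png

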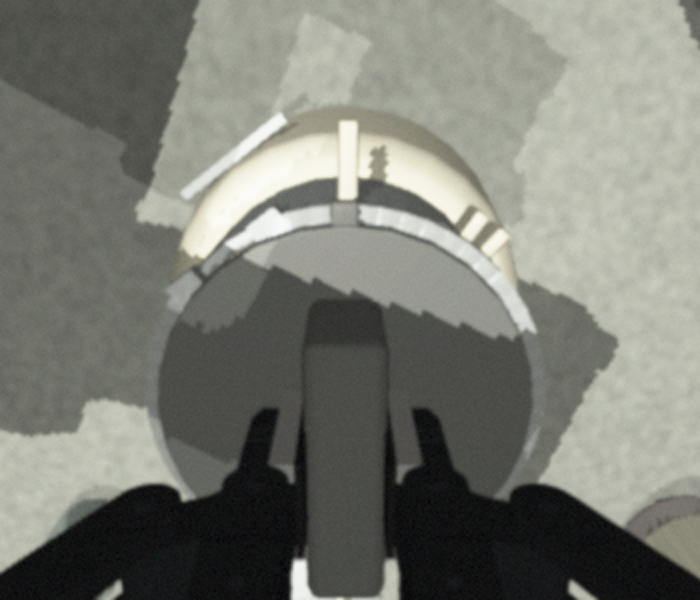

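The bar and tab (x≈345) line up with the single rib (x≈348). The lid is seated on the flange and well short of the paired lock ribs at (485,230). I'll make a half-degree trim and let it settle.

Emit:
{"method": "arm_command", "body": {"rows": [0, 0, 0, 0, 0, 0.5, 0, 0, 0, 0, 0, 0, 0, 0, 0, 0, 0, 0, 0, 0, 0, 0, 0, 0, 0, 0, 0, 0, 0, 0, 0, 0, 0, 0, 0]}}

```text
t: 10.77
eef_pos: [522.3, 203.5, 170.3]
orientation: [1.6, 2.701, 0.003]
force: [0.8, -1.0, 7.1]
gripper_width: 16.7
grip_force: 78.8
```

Emit:
{"method": "arm_command", "body": {"rows": [0, 0, 0, 0, 0, 0, 0, 0, 0, 0, 0, 0, 0, 0, 0, 0, 0, 0, 0, 0, 0, 0, 0, 0, 0, 0, 0, 0, 0, 0, 0, 0, 0, 0, 0]}}

```text
t: 11.18
eef_pos: [522.3, 203.5, 170.4]
orientation: [1.6, 2.701, 0.003]
force: [0.3, 0.1, 6.9]
gripper_width: 16.7
grip_force: 78.8
```

```bash
python3 st.py; python3 -c "
from plant import arm
print(arm.sign_off())"
```

```text
11.1833 [522.3 203.5 170.4] 118.69 [ 0.003  0.    -1.   ] [0.3 0.1 6.9] [-0.176  0.25   0.162] 16.72952535843134
the job is handed in; nothing more can be done
None
```

The lid is fully down in the collar and turned clockwise to the single ribs (pulse position), short of the lock and still gripped against its spring; I handed the job in at 11.2 s, and sign-off returned no verdict.

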